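# Find the full spray can by its weight and clip it into the holder

### The job

The three spray cans lying in the wooden rack look alike, but only one is full; the other two are empty. Feel by lifting which one is full, press that one down between the spring clips of the red holder until they snap round it and it lies fully home, and leave the empties lying in the grooves of the rack. Do not drop a can, and do not disturb the tools and the tape lying round about.

Things in the scene. Friction and masses are not known exactly. Their poses are not given: they have to be found in the camera images.
- can_a: one of three spray cans of identical look (grey-blue body, white cap), 53 mm in diameter, 200 mm long, lying in the rack; one of the three is full (0.45 to 0.55 kg), two are empty (0.09 to 0.13 kg); which groove holds the full one changes from start to start. Origin at the centre of its bottom, z axis along the can towards the cap (level while it lies)
- mid_a (a point): point on the axis of can_a, halfway along it (100 mm from the bottom); the can balances here. Axes as can_a
- can_b: one of three spray cans of identical look (grey-blue body, white cap), 53 mm in diameter, 200 mm long, lying in the rack; one of the three is full (0.45 to 0.55 kg), two are empty (0.09 to 0.13 kg); which groove holds the full one changes from start to start. Origin at the centre of its bottom, z axis along the can towards the cap (level while it lies)
- mid_b (a point): point on the axis of can_b, halfway along it (100 mm from the bottom); the can balances here. Axes as can_b
- can_c: one of three spray cans of identical look (grey-blue body, white cap), 53 mm in diameter, 200 mm long, lying in the rack; one of the three is full (0.45 to 0.55 kg), two are empty (0.09 to 0.13 kg); which groove holds the full one changes from start to start. Origin at the centre of its bottom, z axis along the can towards the cap (level while it lies)
- mid_c (a point): point on the axis of can_c, halfway along it (100 mm from the bottom); the can balances here. Axes as can_c
- rack: fixed wooden rack, 156 mm (x) by 296 mm (y): three V-grooves along its x axis, at y = -96, 0 and +96 mm, cut in two notched battens 18 mm thick at x = -58 and +58 mm (tops 36 mm over the bench); between the battens only the 8 mm base board lies below a can. A lying can's axis is about 45 mm over the bench. Origin at the centre of the underside, on the bench
- holder: fixed red steel can holder, base 200 (x) by 100 mm (y), edges 10 mm high; two pairs of spring-steel clips 16 mm wide stand at x = -58 and +58 mm, nothing between them. They open upwards, flared lips 76 mm over the bench; a can lies in them along x, either way round. Pressed straight down with 12 to 20 N it spreads the clips, which snap round it. Origin: centre of the underside
- seat (a point): where the middle of the can's axis is when it is fully home on the rubber seats of the holder: 45 mm over the bench, midway between the two clips; x along the can, z up
- tape_roll: black roll of insulating tape, 89 mm across, 19 mm high, lying flat to the right of the holder, under the work lamp, whose blue shade fills x 0.54 to 0.76 m, y -0.37 to -0.16 m from z = 0.42 m upwards (swing past it with the arm drawn in); must not be disturbed
- caliper: vernier caliper, 230 mm long, lying beyond the rack; must not be disturbed
- driver_red: red screwdriver, 212 mm long, lying in front of the grey-green case; must not be disturbed

How it is judged:
At the end, for the whole second after the job is handed in: The full can is home in both clips (mid-axis within 4 mm of the seat sideways and in height, 40 mm lengthways, 0.08 rad); the other two lie along grooves of the rack (40 mm, 0.1 rad), each pressing on it with less than 3 N, as an empty does; all at rest (((x of mid_a in the frame of seat between -0.04 and 0.04 m and y of mid_a in the frame of seat between -0.004 and 0.004 m and z of mid_a in the frame of seat between -0.004 and 0.004 m and angle between the z axis of can_a and the x axis of seat, either way round below 0.08 rad) or (x of mid_b in the frame of seat between -0.04 and 0.04 m and y of mid_b in the frame of seat between -0.004 and 0.004 m and z of mid_b in the frame of seat between -0.004 and 0.004 m and angle between the z axis of can_b and the x axis of seat, either way round below 0.08 rad) or (x of mid_c in the frame of seat between -0.04 and 0.04 m and y of mid_c in the frame of seat between -0.004 and 0.004 m and z of mid_c in the frame of seat between -0.004 and 0.004 m and angle between the z axis of can_c and the x axis of seat, either way round below 0.08 rad)) and ((x of mid_a in the frame of seat between -0.04 and 0.04 m and y of mid_a in the frame of seat between -0.004 and 0.004 m and z of mid_a in the frame of seat between -0.004 and 0.004 m and angle between the z axis of can_a and the x axis of seat, either way round below 0.08 rad) or (x of mid_a in the frame of rack between -0.04 and 0.04 m and y of mid_a in the frame of rack between -0.13 and 0.13 m and z of mid_a in the frame of rack between 0.039 and 0.051 m and angle between the z axis of can_a and the x axis of rack, either way round below 0.1 rad and contact force between can_a and rack between 0.4 and 3 N)) and ((x of mid_b in the frame of seat between -0.04 and 0.04 m and y of mid_b in the frame of seat between -0.004 and 0.004 m and z of mid_b in the frame of seat between -0.004 and 0.004 m and angle between the z axis of can_b and the x axis of seat, either way round below 0.08 rad) or (x of mid_b in the frame of rack between -0.04 and 0.04 m and y of mid_b in the frame of rack between -0.13 and 0.13 m and z of mid_b in the frame of rack between 0.039 and 0.051 m and angle between the z axis of can_b and the x axis of rack, either way round below 0.1 rad and contact force between can_b and rack between 0.4 and 3 N)) and ((x of mid_c in the frame of seat between -0.04 and 0.04 m and y of mid_c in the frame of seat between -0.004 and 0.004 m and z of mid_c in the frame of seat between -0.004 and 0.004 m and angle between the z axis of can_c and the x axis of seat, either way round below 0.08 rad) or (x of mid_c in the frame of rack between -0.04 and 0.04 m and y of mid_c in the frame of rack between -0.13 and 0.13 m and z of mid_c in the frame of rack between 0.039 and 0.051 m and angle between the z axis of can_c and the x axis of rack, either way round below 0.1 rad and contact force between can_c and rack between 0.4 and 3 N)) and linear speed of each of can_a, can_b, can_c below 0.02 m/s); the robot touches nothing.
It fails at once if a can is dropped or flung (faster than 1.1 m/s) (linear speed of any of can_a, can_b, can_c above 1.1 m/s).
It fails at once if the tape, caliper or screwdriver are moved more than 20 mm (distance of any of tape_roll, caliper, driver_red from where it was at the start of the episode above 0.02 m).
It also fails if it takes over 64 s, if anything falls off the work surface, if the arm or the gripper's body presses on something with over 40 N, if the wrist force passes 120 N, or if a joint passes its speed limit or range.

### The arm

A 6-joint arm with a two-finger parallel gripper is mounted at the origin on a cart in front of the work surface, level with it; the furniture and walls round the work are solid. World frame = base frame: x ahead of the robot, y to its left, z up, the work surface at z = 0. Lengths are in m, angles in rad, forces in N, time in s.
With the tool pointing down it reaches from about 0.25 to 0.775 m from the base axis. Payload 4 kg.
Tool frame: the origin (TCP) lies at the very end of the fingers, on their centre line; the grasp point (between the pads) lies 19 mm behind it; z points along the fingers, y is the line along which they close (so a half turn about z gives the same grasp; the last joint's range is limited). The gripper opens to 94 mm and grips with 3 to 60 N. Pads are 16 mm wide; open, the fingers measure 119 mm over their backs; the gripper's body (75 mm by 177 mm) begins 78 mm behind the grasp point.
Start: joints at [1.125, 0.087, 1.371, -0, 1.684, -0.103], TCP at [0.185, 0.518, 0.184] pointing down, gripper open.
Joint ranges: [-3.1, 3.1], [-0.76, 2.03], [0.27, 2.55], [-1.08, 4.22], [0.17, 2.65], [-2.57, 2.57]. Speed limits (rad/s): [2.79, 2.79, 3.14, 3.14, 3.14, 3.14].

### API

Orientations are given as [roll, pitch, yaw] about the fixed x, y, z axes, in that order (R = Rz(yaw) Ry(pitch) Rx(roll)).
In Python, from bench import robot, vision gives the robot as it stands.
- The arm moves only by the shell command python3 -m crank 'ROWS'. ROWS is JSON, a list of rows, each a list of 3 entries, a list of its own where there are three numbers: the closure, from 0 (fully open) to 1 (shut), then the shift along the tool's x, y, z in m, then the turn, a rotation vector about the tool's x, y, z in degrees. A call has 1 to 8 rows; each row shifts and turns the commanded pose from where the row before left it, along the tool's axes as they then stand; what a row does not reach is not made up. A row lasts 1/10 s, in which the tool goes at most 50 mm and 8.59 degrees, less where a joint would pass 70% of its speed; a pose out of reach is approached as far as the arm can. A call with a gripper value outside its range is refused whole. The fingers move at their own pace and stop on an object; the grip force is fixed at half the most. Time passes only in rows, so rows that do not move let the fingers close. It gives the time, the measured TCP pose, the force, the opening and the grip force at its end, in the units of the state.
- robot.get_obs(): the state, without advancing time (a new reading comes with each control period).
- vision.snapshot(name): name is "scene" or "side" or "wrist"; returns a dict with "color" (420x560x3 uint8, red, green, blue), "z_map" (420x560 float32, m along the optical axis (not along the pixel's ray), 0 where there is no reading), "fx", "fy", "cx", "cy" (pixels), "dist" ([k1, k2, p1, p2, k3] as OpenCV has them; the pictures are not rectified), "R" (3x3) and "t" (3): a world point X has camera coordinates R X + t. Camera axes: x right, y down, z forward; pixel columns grow to the right and rows downward; lengths in m; the calibration is good to about 2 mm. A picture is of the moment at which its call begins.
- robot.close_job(): hands the job in; it is judged then, once.
The state is a dict: "time": time; "joint_positions": joint angles; "qvel": joint speeds; "joint_torque": joint torques, N m; "tool_pos": TCP position; "ee_rot": TCP orientation; "wrist_force": force on the tool from outside, world axes, zero at the start; "wrist_torque": the same for the moment, N m; "width": finger opening in m; "finger_force": force on a finger pad.
Only numpy, scipy, OpenCV 4.12 (cv2) and the standard library are available. Lean on these libraries where they do the work, as an engineer would, in place of code of your own. Each camera call takes 0.05 s, during which the arm holds its last target. There are 200 camera calls.

## Working session

There is one attempt and no reset: what is moved stays moved. The work goes in short steps, Python scripts to look and compute and a shell command to move; the robot and the scene stay as the last step left them, time stands still between calls to the robot, and variables do not carry over. Pictures are saved under pics/ and viewed, at most 10 in all, crops included, and the job is handed in when it is done.

```bash
ls; mkdir -p pics
python3 - <<'E'
from bench import robot, vision
import cv2,numpy as np,pickle
ims=[]
for n in("scene","side"):
    s=vision.snapshot(n); pickle.dump(s,open(f"pics/{n}.pkl","wb")); cv2.imwrite(f"pics/{n}.png",s["color"][:,:,::-1])
    print(n,s["fx"],s["dist"],-np.array(s["R"]).T@s["t"])
o=robot.get_obs();print(o)
E
```

```text
pics
scene 425.8633622382156 [-0.11192129  0.          0.          0.          0.        ] [-0.10306669 -0.74022358  0.6286708 ]
side 387.9742943159898 [-0.02348867  0.          0.          0.          0.        ] [ 0.39920872 -0.73987674  0.67432724]
{'time': 0.1, 'joint_positions': array([ 1.12486492e+00,  8.78676452e-02,  1.37205007e+00,  2.04837174e-05,
        1.68360067e+00, -1.03110404e-01]), 'qvel': array([ 0.00013241,  0.00026612, -0.00459104, -0.00014528,  0.00020245,
       -0.00063986]), 'joint_torque': array([ 1.33193735e-03, -3.41253698e+01, -3.03301835e+01,  7.18353828e-02,
        3.03664268e-02, -1.00924437e-04]), 'tool_pos': array([0.18465773, 0.51752457, 0.18265552]), 'ee_rot': array([-3.13967924e+00, -2.18461364e-04,  2.79877373e+00]), 'wrist_force': array([ 0.17213982, -0.45391671,  0.13751597]), 'wrist_torque': array([-0.03104435,  0.00547977, -0.07195802]), 'finger_force': 0.0, 'width': 0.0940612884388969}
```

View pics/scene.png

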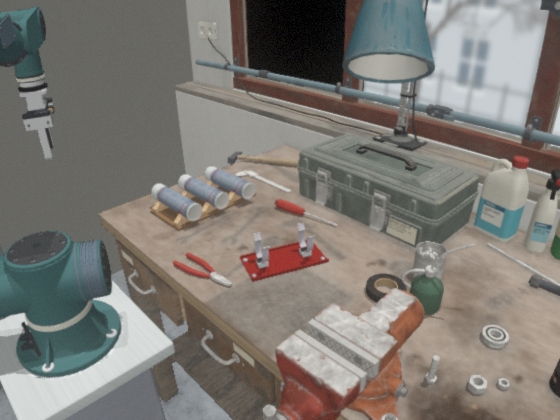

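View pics/side.png

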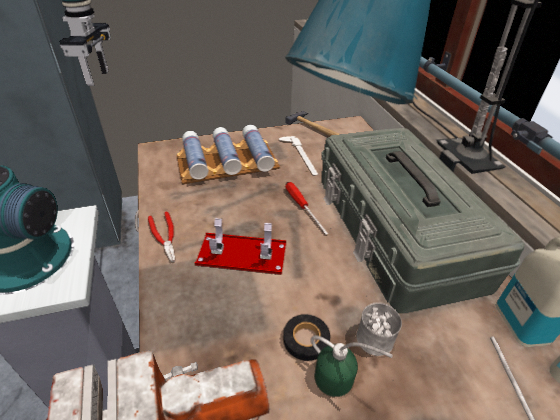

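The scene view shows three cans in the rack around (177,200), (204,192) and (230,181), and the red holder at (285,260). In the side view the cans are at (195,155), (228,150) and (258,147), and the holder at (240,252). Next I'll measure both with depth and masks.

```bash
cat > h.py <<'E'
import cv2,numpy as np
def cloud(s):
    h,w=s["z_map"].shape
    K=np.array([[s["fx"],0,s["cx"]],[0,s["fy"],s["cy"]],[0,0,1.]])
    u,v=np.meshgrid(np.arange(w,dtype=float),np.arange(h,dtype=float))
    n=cv2.undistortPoints(np.stack([u,v],-1).reshape(-1,1,2),K,np.array(s["dist"])).reshape(h,w,2)
    z=s["z_map"][...,None]
    P=np.concatenate([n*z,z],-1)
    W=(P-np.array(s["t"]))@np.array(s["R"]); W[s["z_map"]==0]=np.nan
    return W
E
python3 - <<'E'
import pickle,cv2,numpy as np
from h import cloud
from scipy.optimize import least_squares
boxes={"scene":[(145,165,265,230)],"side":[(170,118,285,185)]}
for n in("scene","side"):
    s=pickle.load(open(f"pics/{n}.pkl","rb"));W=cloud(s);c=s["color"].astype(int)
    hsv=cv2.cvtColor(s["color"],cv2.COLOR_RGB2HSV)
    red=((hsv[...,0]<6)|(hsv[...,0]>174))&(hsv[...,1]>200)&(hsv[...,2]>100)
    k,l,st,_=cv2.connectedComponentsWithStats(red.astype(np.uint8))
    yy,xx=(262,285) if n=="scene" else (258,240)
    L=l[yy,xx]; m=l==L; p=W[m]; p=p[~np.isnan(p[:,0])]
    q=p[np.abs(p[:,2]-.01)<.008]; r=cv2.minAreaRect((q[:,:2]*1000).astype(np.float32))
    print(n,"red",st[L],"z med",np.median(p[:,2]),"rect mm",r)
    # clips: points above holder
    cx,cy=np.array(r[0])/1000
    g=(np.hypot(W[...,0]-cx,W[...,1]-cy)<.12)&(W[...,2]>.055)&(W[...,2]<.09)
    pp=W[g]; print("clips",len(pp)); print(np.round(pp[::max(1,len(pp)//25)],3).tolist())
    x0,y0,x1,y1=boxes[n]; B=np.zeros(red.shape,bool);B[y0:y1,x0:x1]=1
    blue=B&(((c[...,2]-c[...,0])>-3))&(W[...,2]>.045)&(W[...,2]<.085)
    blue=cv2.morphologyEx(blue.astype(np.uint8),cv2.MORPH_OPEN,np.ones((2,2)))
    k,l,st,ce=cv2.connectedComponentsWithStats(blue)
    for i in range(1,k):
        if st[i,4]<80: continue
        p=W[l==i]; top=np.percentile(p[:,2],98)
        d=p[:,:2]-p[:,:2].mean(0); ev=np.linalg.svd(d,full_matrices=False)[2][0]
        f=lambda a:np.hypot((p[:,0]-p[:,0].mean())*-np.sin(a[1])+(p[:,1]-p[:,1].mean())*np.cos(a[1])-a[0],p[:,2]-.045)-.0265
        a=least_squares(f,[0.01,np.arctan2(ev[1],ev[0])],loss="soft_l1",f_scale=.002)
        th=a.x[1]; ax=np.array([np.cos(th),np.sin(th)]); o=p[:,:2].mean(0)+a.x[0]*np.array([-ax[1],ax[0]])
        t=(p[:,:2]-o)@ax; lo,hi=np.percentile(t,[0.5,99.5])
        print(n,"can",st[i],ce[i].round(),"top",top.round(4),"yaw",th.round(3),"len",(hi-lo).round(3),"ends",(o+ax*lo).round(4),(o+ax*hi).round(4),"rms",np.sqrt(np.mean(a.fun**2)).round(4),"mid",(o+ax*(lo+hi)/2).round(4))
E
```

```text
scene red [     0      0    560    420 235200] z med 0.018044428694436884 rect mm ((1993.9847412109375, 166.2318115234375), (2131.3876953125, 4216.43310546875), 84.30606842041016)
clips 0
[]Traceback (most recent call last):
  File "<stdin>", line 18, in <module>
ValueError: not enough values to unpack (expected 4, got 1)
```

```bash
cat > m.py <<'E'
import pickle,cv2,numpy as np
from h import cloud
from scipy.optimize import least_squares
boxes={"scene":(145,165,265,230),"side":(170,118,285,185)}
rb={"scene":(235,225,335,280),"side":(190,215,292,278)}
for n in("scene","side"):
    s=pickle.load(open(f"pics/{n}.pkl","rb"));W=cloud(s);c=s["color"].astype(int)
    x0,y0,x1,y1=rb[n];B=np.zeros(c.shape[:2],bool);B[y0:y1,x0:x1]=1
    red=B&(c[...,0]>80)&(c[...,1]<.35*c[...,0])&(c[...,2]<.35*c[...,0])
    p=W[red]; p=p[~np.isnan(p[:,0])]
    q=p[np.abs(p[:,2]-.008)<.008]; r=cv2.minAreaRect((q[:,:2]*1000).astype(np.float32))
    print(n,"red",len(q),"z med",np.median(p[:,2]),"rect mm",r)
    pp=W[B&(W[...,2]>.05)&(W[...,2]<.09)]; print("clips",len(pp)); print(np.round(pp[::max(1,len(pp)//24)],3).tolist())
    x0,y0,x1,y1=boxes[n]; B=np.zeros(c.shape[:2],bool);B[y0:y1,x0:x1]=1
    blue=B&(c[...,2]-c[...,0]>-3)&(W[...,2]>.045)&(W[...,2]<.085)
    blue=cv2.morphologyEx(blue.astype(np.uint8),cv2.MORPH_OPEN,np.ones((2,2)))
    k,l,st,ce=cv2.connectedComponentsWithStats(blue)
    for i in range(1,k):
        if st[i,4]<80: continue
        p=W[l==i]; top=np.percentile(p[:,2],98)
        d=p[:,:2]-p[:,:2].mean(0); ev=np.linalg.svd(d,full_matrices=False)[2][0]
        f=lambda a:np.hypot((p[:,0]-p[:,0].mean())*-np.sin(a[1])+(p[:,1]-p[:,1].mean())*np.cos(a[1])-a[0],p[:,2]-.045)-.0265
        a=least_squares(f,[0.01,np.arctan2(ev[1],ev[0])],loss="soft_l1",f_scale=.002)
        th=a.x[1]; ax=np.array([np.cos(th),np.sin(th)]); o=p[:,:2].mean(0)+a.x[0]*np.array([-ax[1],ax[0]])
        t=(p[:,:2]-o)@ax; lo,hi=np.percentile(t,[0.5,99.5])
        print("can",st[i],ce[i].round(),"top",top.round(4),"yaw",th.round(3),"len",(hi-lo).round(3),"rms",np.sqrt(np.mean(a.fun**2)).round(4),"mid",(o+ax*(lo+hi)/2).round(4))
E
python3 m.py
```

```text
scene red 476 z med 0.0038829869117488 rect mm ((493.57916259765625, -118.27018737792969), (100.54370880126953, 189.52891540527344), 66.78109741210938)
clips 219
[[0.552, -0.109, 0.073], [0.559, -0.112, 0.068], [0.565, -0.117, 0.065], [0.554, -0.114, 0.062], [0.559, -0.116, 0.058], [0.458, -0.069, 0.077], [0.452, -0.064, 0.075], [0.453, -0.066, 0.072], [0.456, -0.07, 0.07], [0.534, -0.166, 0.075], [0.455, -0.071, 0.065], [0.446, -0.07, 0.066], [0.544, -0.164, 0.063], [0.535, -0.156, 0.061], [0.446, -0.073, 0.062], [0.54, -0.164, 0.059], [0.459, -0.073, 0.053], [0.45, -0.069, 0.052], [0.531, -0.163, 0.054], [0.427, -0.124, 0.075], [0.44, -0.12, 0.064], [0.428, -0.116, 0.062], [0.431, -0.12, 0.06], [0.435, -0.121, 0.055], [0.429, -0.121, 0.052]]Traceback (most recent call last):
  File "m.py", line 21, in <module>
    d=p[:,:2]-p[:,:2].mean(0); ev=np.linalg.svd(d,full_matrices=False)[2][0]
                                  ~~~~~~~~~~~~~^^^^^^^^^^^^^^^^^^^^^^^
    u, s, vh = gufunc(a, signature=signature)
               ~~~~~~^^^^^^^^^^^^^^^^^^^^^^^^
    raise LinAlgError("SVD did not converge")
numpy.linalg.LinAlgError: SVD did not converge
```

```bash
sed -i 's/p=W\[l==i\];/p=W[(l==i)\&(W[...,2]>.045)];/' m.py; sed -i 's/print(np.round(pp.*//' m.py; python3 m.py
```

```text
scene red 476 z med 0.0038829869117488 rect mm ((493.57916259765625, -118.27018737792969), (100.54370880126953, 189.52891540527344), 66.78109741210938)
clips 219
can [206 167  44  26 484] [226. 179.] top 0.0694 yaw -1.554 len 0.186 rms 0.0028 mid [0.6282 0.2632]
can [179 176  45  27 516] [200. 188.] top 0.0697 yaw -1.539 len 0.19 rms 0.0026 mid [0.5319 0.2703]
can [152 185  45  31 562] [173. 198.] top 0.07 yaw -1.553 len 0.19 rms 0.0024 mid [0.4354 0.2708]
side red 2286 z med 0.004053459317550246 rect mm ((494.8831787109375, -120.18266296386719), (104.73330688476562, 199.28623962402344), 67.41259765625)
clips 244
can [245 131  26  32 423] [257. 146.] top 0.0716 yaw -1.536 len 0.156 rms 0.0018 mid [0.6251 0.2437]
can [216 135  23  30 400] [226. 148.] top 0.0716 yaw -1.536 len 0.146 rms 0.0016 mid [0.5284 0.2468]
can [184 139  23  30 425] [194. 152.] top 0.0721 yaw -1.549 len 0.156 rms 0.0014 mid [0.4344 0.2532]
```

Both views agree: the can axes are at x ≈ 0.435, 0.531 and 0.627, y ≈ 0.265, yaw ≈ -1.545, with tops at 0.07. The 96 mm pitch matches. The holder is 200x100 mm, centred at (0.495,-0.12), with its long axis at -22.5°. I'll move over the first can and look with the wrist camera.

```bash
S='a'; python3 -m crank '[[0,[-0.04,-0.0195,0],[0,0,0]],[0,[-0.04,-0.0195,0],[0,0,0]],[0,[-0.04,-0.0195,0],[0,0,0]],[0,[-0.04,-0.0195,0],[0,0,0]],[0,[-0.04,-0.0195,0],[0,0,0]],[0,[-0.04,-0.0195,0],[0,0,0]],[0,[-0.04,-0.0195,0],[0,0,0]],[0,[-0.04,-0.0195,0],[0,0,0]]]'
python3 -m crank '[[0,[0,0,0],[0,0,8.58]],[0,[0,0,0],[0,0,8.58]],[0,[0,0,0],[0,0,8.58]],[0,[0,0,0],[0,0,8.58]],[0,[0,0,0],[0,0,8.58]],[0,[0,0,0],[0,0,8.58]],[0,[0,0,0],[0,0,8.58]],[0,[0,0,0],[0,0,8.58]]]'
python3 - <<'E'
from bench import robot, vision
import cv2,numpy as np,pickle
s=vision.snapshot("wrist"); pickle.dump(s,open("pics/w1.pkl","wb")); cv2.imwrite("pics/w1.png",s["color"][:,:,::-1])
print(robot.get_obs()["tool_pos"],robot.get_obs()["ee_rot"])
E
```

```text
time: 0.9
tool_pos: [0.4346, 0.2619, 0.1832]
ee_rot: [-3.141, -0.001, 2.799]
wrist_force: [0.3, 0.9, 0.1]
width: 0.0942
finger_force: 0.0
time: 1.7
tool_pos: [0.4335, 0.2634, 0.183]
ee_rot: [-3.14, 0.0, 1.595]
wrist_force: [0.9, 0.7, 0.0]
width: 0.094
finger_force: 0.0
[0.43352803 0.26337259 0.18305797] [-3.14056584e+00  4.28928991e-04  1.59079279e+00]
```

View pics/w1.png

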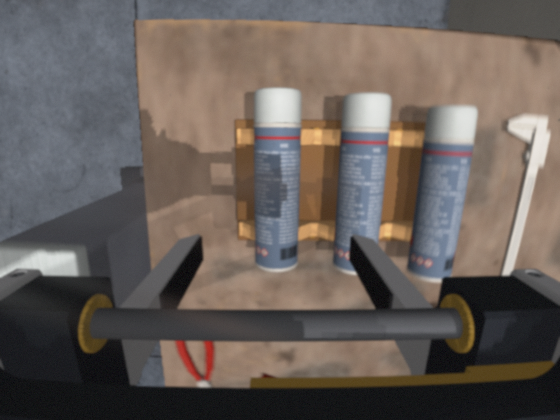

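The wrist view shows all three cans whole, at columns 278, 362 and 440 and rows 90–278, with the caps towards +y. I'll fit the axes and ends from it.

Run:
```python
import pickle,cv2,numpy as np
from h import cloud
from scipy.optimize import least_squares
s=pickle.load(open("pics/w1.pkl","rb"));W=cloud(s)
B=np.zeros(W.shape[:2],bool);B[80:285,240:485]=1
m=(B&(W[...,2]>.048)&(W[...,2]<.085)).astype(np.uint8)
k,l,st,ce=cv2.connectedComponentsWithStats(m)
for i in range(1,k):
    if st[i,4]<1500: continue
    p=W[(l==i)]; m0=p.mean(0)
    f=lambda a:np.hypot((p[:,0]-m0[0]-a[0])-(p[:,1]-m0[1])*a[1],p[:,2]-a[2])-.0265
    a=least_squares(f,[0,0,.045],loss="soft_l1",f_scale=.002).x
    y=np.percentile(p[:,1],[.3,99.7]);ym=y.mean()
    print(st[i],"mid",(m0[0]+a[0]+(ym-m0[1])*a[1]).round(4),ym.round(4),"axis z",a[2].round(4),"len",np.ptp(y).round(3),"axis yaw",(np.pi/2-np.arctan(a[1])).round(4))
```

```text
[ 253   88   48  184 8163] mid 0.434 0.278 axis z 0.0431 len 0.196 axis yaw 1.5956
[ 335   91   55  183 7045] mid 0.5306 0.2771 axis z 0.0431 len 0.197 axis yaw 1.5948
[ 410  104   68  177 7708] mid 0.6268 0.2693 axis z 0.0431 len 0.197 axis yaw 1.5951
```

```bash
python3 -m crank '[[0,[0.0145,0.0005,0.03],[0,0,0]],[0,[0,0,0.04],[0,0,0]],[0,[0,0,0.04],[0,0,0]],[0,[0,0,0.03],[0,0,0]],[0,[0,0,0.016],[0,0,0]],[0,[0,0,0],[0,0,0]],[0,[0,0,0],[0,0,0]]]'
python3 -m crank '[[0.7,[0,0,0],[0,0,0]],[0.7,[0,0,0],[0,0,0]],[0.7,[0,0,0],[0,0,0]],[0.7,[0,0,0],[0,0,0]],[0.7,[0,0,0],[0,0,0]],[0.7,[0,0,0],[0,0,0]]]'
```

```text
time: 2.45
tool_pos: [0.4339, 0.2781, 0.0278]
ee_rot: [-3.141, 0.0, 1.602]
wrist_force: [0.5, 0.6, 0.8]
width: 0.0936
finger_force: 0.0
time: 3.05
tool_pos: [0.4339, 0.2781, 0.0278]
ee_rot: [3.141, -0.0, 1.601]
wrist_force: [0.3, -0.6, -0.1]
width: 0.0496
finger_force: 0.0
```

```bash
python3 -m crank '[[0.7,[0,0,0],[0,0,0]],[0.7,[0,0,0],[0,0,0]]]'
```

```text
time: 3.25
tool_pos: [0.4339, 0.2781, 0.0277]
ee_rot: [-3.142, -0.0, 1.601]
wrist_force: [-0.3, 0.3, -0.1]
width: 0.0471
finger_force: 29.0
```

```bash
python3 -m crank '[[0.7,[0,0,-0.005],[0,0,0]],[0.7,[0,0,-0.008],[0,0,0]],[0.7,[0,0,-0.008],[0,0,0]],[0.7,[0,0,0],[0,0,0]],[0.7,[0,0,0],[0,0,0]],[0.7,[0,0,0],[0,0,0]]]'
python3 - <<'E'
from bench import robot, vision
import cv2,pickle
s=vision.snapshot("wrist"); pickle.dump(s,open("pics/w2.pkl","wb")); cv2.imwrite("pics/w2.png",s["color"][:,:,::-1])
print(robot.get_obs()["wrist_force"],robot.get_obs()["wrist_torque"])
E
```

```text
time: 3.85
tool_pos: [0.4337, 0.2779, 0.0485]
ee_rot: [-3.141, 0.0, 1.601]
wrist_force: [-0.0, -0.1, -0.9]
width: 0.0476
finger_force: 28.8
[-0.40320522 -0.00604899 -0.68567009] [-0.06988443 -0.03664687  0.0257591 ]
```

View pics/w2.png

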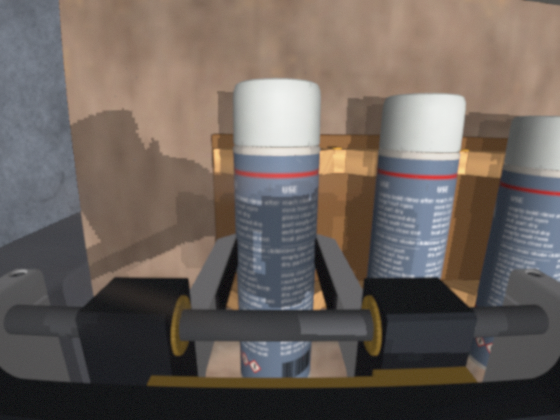

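The can is lifted cleanly in the fingers and weighs about 0.9 N, so can 1 is empty. I'll put it back and weigh can 2.

```bash
python3 -m crank '[[0.7,[0,0,0.01],[0,0,0]],[0.7,[0,0,0.008],[0,0,0]],[0.7,[0,0,0.003],[0,0,0]],[0.7,[0,0,0],[0,0,0]],[0,[0,0,0],[0,0,0]],[0,[0,0,0],[0,0,0]],[0,[0,0,0],[0,0,0]],[0,[0,0,0],[0,0,0]]]'
python3 -m crank '[[0,[0,0,0],[0,0,0]],[0,[0,0,0],[0,0,0]],[0,[0,0,0],[0,0,0]],[0,[0,0,-0.03],[0,0,0]],[0,[0,0,-0.04],[0,0,0]],[0,[-0.002,0.048,0],[0,0,0.3]],[0,[-0.002,0.0487,0],[0,0,0]],[0,[0,0,0],[0,0,0]]]'
```

```text
time: 4.7
tool_pos: [0.4338, 0.278, 0.0275]
ee_rot: [-3.141, -0.0, 1.601]
wrist_force: [-0.0, -1.4, 0.7]
width: 0.0761
finger_force: 0.0
time: 5.5
tool_pos: [0.535, 0.2757, 0.0956]
ee_rot: [3.141, 0.001, 1.592]
wrist_force: [-0.7, -0.5, -0.9]
width: 0.0939
finger_force: 0.0
```

```bash
python3 -m crank '[[0,[0,0,0.01],[0,0,0]],[0,[0,0,0],[0,0,0]]]'
```

```text
time: 5.7
tool_pos: [0.5286, 0.2763, 0.0855]
ee_rot: [-3.137, 0.001, 1.596]
wrist_force: [-0.0, -0.2, -0.4]
width: 0.0938
finger_force: 0.0
```

```bash
python3 -m crank '[[0,[0,0.0005,0.02],[0,0,0]],[0,[0,0,0.025],[0,0,0]],[0,[0,0,0.014],[0,0,0]],[0.7,[0,0,0],[0,0,0]],[0.7,[0,0,0],[0,0,0]],[0.7,[0,0,0],[0,0,0]],[0.7,[0,0,0],[0,0,0]],[0.7,[0,0,0],[0,0,0]]]'
python3 -m crank '[[0.7,[0,0,0],[0,0,0]],[0.7,[0,0,0],[0,0,0]],[0.7,[0,0,0],[0,0,0]]]'
```

```text
time: 6.5
tool_pos: [0.5318, 0.277, 0.0298]
ee_rot: [3.14, -0.001, 1.596]
wrist_force: [-0.7, -0.0, 0.4]
width: 0.0573
finger_force: 0.0
time: 6.8
tool_pos: [0.53, 0.2769, 0.0291]
ee_rot: [-3.139, -0.0, 1.596]
wrist_force: [-5.3, -0.8, 4.9]
width: 0.0464
finger_force: 29.3
```

```bash
python3 -m crank '[[0.7,[0,0,-0.005],[0,0,0]],[0.7,[0,0,-0.008],[0,0,0]],[0.7,[0,0,-0.008],[0,0,0]],[0.7,[0,0,0],[0,0,0]],[0.7,[0,0,0],[0,0,0]],[0.7,[0,0,0],[0,0,0]]]'
```

```text
time: 7.4
tool_pos: [0.5311, 0.2766, 0.0494]
ee_rot: [-3.141, 0.0, 1.595]
wrist_force: [-0.0, -0.2, -1.0]
width: 0.0464
finger_force: 28.8
```

Can 2 weighs about 1.0 N, so it's empty as well. I'll put it back and go to can 3.

```bash
python3 -m crank '[[0.7,[0,0,0.01],[0,0,0]],[0.7,[0,0,0.008],[0,0,0]],[0.7,[0,0,0.003],[0,0,0]],[0.7,[0,0,0],[0,0,0]],[0,[0,0,0],[0,0,0]],[0,[0,0,0],[0,0,0]],[0,[0,0,0],[0,0,0]],[0,[0,0,0],[0,0,0]]]'
python3 -m crank '[[0,[0,0,0],[0,0,0]],[0,[0,0,0],[0,0,0]],[0,[0,0,0],[0,0,0]],[0,[0,0,-0.03],[0,0,0]],[0,[0,0,-0.03],[0,0,0]],[0,[-0.005,0.048,0],[0,0,0]],[0,[-0.0045,0.0475,0],[0,0,0]],[0,[0,0,0],[0,0,0]]]'
python3 -m crank '[[0,[0,0,0],[0,0,0]],[0,[0,0,0],[0,0,0]],[0,[0,0,0],[0,0,0]]]'
```

```text
time: 8.2
tool_pos: [0.5311, 0.2767, 0.0282]
ee_rot: [-3.141, 0.0, 1.596]
wrist_force: [-0.4, -0.4, 1.0]
width: 0.0753
finger_force: 0.0
time: 9.0
tool_pos: [0.6309, 0.2679, 0.0854]
ee_rot: [-3.141, 0.002, 1.592]
wrist_force: [0.1, 0.8, -1.5]
width: 0.0939
finger_force: 0.0
time: 9.3
tool_pos: [0.6259, 0.27, 0.0896]
ee_rot: [3.141, -0.0, 1.596]
wrist_force: [-0.3, 0.4, 0.1]
width: 0.0941
finger_force: 0.0
```

```bash
python3 -m crank '[[0,[-0.0005,0.0008,0.02],[0,0,0]],[0,[0,0,0.025],[0,0,0]],[0,[0,0,0.015],[0,0,0]],[0,[0,0,0.001],[0,0,0]],[0.7,[0,0,0],[0,0,0]],[0.7,[0,0,0],[0,0,0]],[0.7,[0,0,0],[0,0,0]],[0.7,[0,0,0],[0,0,0]]]'
python3 -m crank '[[0.7,[0,0,0],[0,0,0]],[0.7,[0,0,0],[0,0,0]],[0.7,[0,0,0],[0,0,0]],[0.7,[0,0,0],[0,0,0]],[0.7,[0,0,0],[0,0,0]]]'
python3 -m crank '[[0.7,[0,0,-0.005],[0,0,0]],[0.7,[0,0,-0.008],[0,0,0]],[0.7,[0,0,-0.008],[0,0,0]],[0.7,[0,0,0],[0,0,0]],[0.7,[0,0,0],[0,0,0]],[0.7,[0,0,0],[0,0,0]]]'
```

```text
time: 10.1
tool_pos: [0.6284, 0.2693, 0.029]
ee_rot: [3.14, -0.001, 1.596]
wrist_force: [-0.1, 0.6, 0.5]
width: 0.0654
finger_force: 0.0
time: 10.6
tool_pos: [0.6262, 0.2691, 0.0278]
ee_rot: [-3.138, 0.0, 1.596]
wrist_force: [-4.7, -0.4, 3.2]
width: 0.0473
finger_force: 29.2
time: 11.2
tool_pos: [0.6276, 0.269, 0.0483]
ee_rot: [-3.141, 0.0, 1.595]
wrist_force: [0.6, 0.1, -5.8]
width: 0.0471
finger_force: 28.4
```

Can 3 weighs about 5.5 N, so it's the full one. I'll raise it, and refine the holder position from the clip points in the stored views.

```bash
python3 -m crank '[[0.7,[0,0,-0.02],[0,0,0]],[0.7,[0,0,-0.03],[0,0,0]],[0.7,[0,0,-0.04],[0,0,0]],[0.7,[0,0,-0.03],[0,0,0]],[0.7,[0,0,0],[0,0,0]],[0.7,[0,0,0],[0,0,0]]]'
python3 - <<'E'
import pickle,numpy as np,cv2
from h import cloud
rb={"scene":(235,225,335,280),"side":(190,215,292,278)}
th=np.radians(-22.6);ax=np.array([np.cos(th),np.sin(th)]);n=np.array([-ax[1],ax[0]]);o=np.array([.495,-.119])
for k in rb:
    s=pickle.load(open(f"pics/{k}.pkl","rb"));W=cloud(s);x0,y0,x1,y1=rb[k]
    p=W[y0:y1,x0:x1].reshape(-1,3);p=p[(p[:,2]>.035)&(p[:,2]<.085)]
    a=(p[:,:2]-o)@ax;b=(p[:,:2]-o)@n
    for sa in(-1,1):
        for sb in(-1,1):
            m=(a*sa>0)&(b*sb>0);hi=m&(p[:,2]>.068)
            print(k,sa,sb,m.sum(),"along",np.percentile(a[m],[5,50,95]).round(4),"across",np.percentile(b[m],[5,50,95]).round(4),"lip",hi.sum(),np.percentile(b[hi],[5,50,95]).round(4) if hi.any() else "", "zmax",p[m,2].max().round(3))
E
```

```text
time: 11.8
tool_pos: [0.6277, 0.2691, 0.1683]
ee_rot: [3.141, -0.0, 1.596]
wrist_force: [-0.7, 1.0, -5.8]
width: 0.0473
finger_force: 28.4
scene -1 -1 83 along [-0.0656 -0.0592 -0.0515] across [-0.031  -0.0253 -0.022 ] lip 11 [-0.0319 -0.0308 -0.0275] zmax 0.076
scene -1 1 108 along [-0.0662 -0.0586 -0.0509] across [0.0243 0.029  0.034 ] lip 27 [0.0295 0.0323 0.0352] zmax 0.077
scene 1 -1 77 along [0.0504 0.0574 0.0651] across [-0.0319 -0.0249 -0.0213] lip 11 [-0.0332 -0.0302 -0.0251] zmax 0.076
scene 1 1 82 along [0.05   0.0572 0.0651] across [0.0238 0.0289 0.0324] lip 10 [0.0273 0.0312 0.0325] zmax 0.073
side -1 -1 79 along [-0.0655 -0.0584 -0.0511] across [-0.035  -0.0282 -0.0254] lip 11 [-0.0358 -0.0343 -0.0326] zmax 0.078
side -1 1 106 along [-0.0659 -0.0584 -0.051 ] across [0.0205 0.0257 0.0314] lip 29 [0.0252 0.0289 0.0329] zmax 0.077
side 1 -1 83 along [0.051  0.0586 0.0655] across [-0.0331 -0.028  -0.0247] lip 9 [-0.0343 -0.0331 -0.0315] zmax 0.076
side 1 1 109 along [0.0507 0.0578 0.0647] across [0.0215 0.0262 0.0327] lip 33 [0.0261 0.0295 0.0332] zmax 0.077
```

```bash
python3 -m crank '[[0.7,[-0.0146,-0.0065,0],[0,0,0]],[0.7,[-0.03,-0.011,0],[0,0,0]],[0.7,[-0.045,-0.0165,0],[0,0,0]],[0.7,[-0.045,-0.0165,0],[0,0,0]],[0.7,[-0.045,-0.0165,0],[0,0,0]],[0.7,[-0.045,-0.0165,0],[0,0,0]],[0.7,[-0.045,-0.0165,0],[0,0,0]],[0.7,[-0.045,-0.0165,0],[0,0,0]]]'
python3 -m crank '[[0.7,[-0.04,-0.0165,0],[0,0,0]],[0.7,[-0.02,-0.006,0],[0,0,0]],[0.7,[-0.01,-0.004,0],[0,0,0]],[0.7,[0,0,0],[0,0,0]]]'
python3 -m crank '[[0.7,[0,0,0],[0,0,-8.25]],[0.7,[0,0,0],[0,0,-8.25]],[0.7,[0,0,0],[0,0,-8.25]],[0.7,[0,0,0],[0,0,-8.25]],[0.7,[0,0,0],[0,0,-8.25]],[0.7,[0,0,0],[0,0,-8.25]],[0.7,[0,0,0],[0,0,-8.25]],[0.7,[0,0,0],[0,0,-8.25]]]'
python3 -m crank '[[0.7,[0,0,0],[0,0,0]],[0.7,[0,0,0],[0,0,0]],[0.7,[0,0,0],[0,0,0]]]'
```

```text
time: 12.6
tool_pos: [0.5161, -0.0495, 0.1647]
ee_rot: [-3.135, -0.001, 1.596]
wrist_force: [1.4, 0.2, -4.2]
width: 0.0474
finger_force: 28.4
time: 13.0
tool_pos: [0.4928, -0.1193, 0.1662]
ee_rot: [-3.138, -0.002, 1.594]
wrist_force: [1.0, 0.5, -4.0]
width: 0.0473
finger_force: 28.4
time: 13.8
tool_pos: [0.4944, -0.1168, 0.1674]
ee_rot: [3.14, -0.002, 2.756]
wrist_force: [0.2, 0.5, -5.9]
width: 0.0472
finger_force: 28.4
time: 14.1
tool_pos: [0.4943, -0.1181, 0.1682]
ee_rot: [3.141, -0.001, 2.747]
wrist_force: [0.1, -0.9, -4.5]
width: 0.0472
finger_force: 28.4
```

```bash
python3 -m crank '[[0.7,[-0.001,-0.0006,0.02],[0,0,0]],[0.7,[0,0,0.03],[0,0,0]],[0.7,[0,0,0.023],[0,0,0]],[0.7,[0,0,0.01],[0,0,0]],[0.7,[0,0,0],[0,0,0]],[0.7,[0,0,0],[0,0,0]],[0.7,[0,0,0],[0,0,0]]]'
cat > chk.py <<'E'
import sys,numpy as np,cv2,pickle
from bench import robot,vision
from h import cloud
from scipy.optimize import least_squares
zc=float(sys.argv[1]);lo=zc-float(sys.argv[2])
th=np.radians(-22.6);ax=np.array([np.cos(th),np.sin(th)]);n=np.array([-ax[1],ax[0]]);o=np.array([.495,-.119])
for k in("scene","side"):
    s=vision.snapshot(k);cv2.imwrite(f"pics/{sys.argv[3]}_{k}.png",s["color"][:,:,::-1]);W=cloud(s)
    p=W.reshape(-1,3);a=(p[:,:2]-o)@ax;b=(p[:,:2]-o)@n
    m=(abs(a)<.12)&(abs(a)>.028)&((abs(a)<.046)|(abs(a)>.07))&(abs(b)<.045)&(p[:,2]>lo)&(p[:,2]<zc+.035)
    a,b,z=a[m],b[m],p[m,2]
    f=lambda v:np.hypot(b-v[0]-v[1]*a,z-v[2]-v[3]*a)-.0265
    r=least_squares(f,[0,0,zc,0],loss="soft_l1",f_scale=.002)
    print(k,m.sum(),"across, yawerr, z, tilt",r.x.round(4),"ends",np.percentile(a,[.5,99.5]).round(3),"rms",np.sqrt(np.mean(r.fun**2)).round(4))
ob=robot.get_obs();print(ob["tool_pos"],ob["ee_rot"],ob["wrist_force"],ob["wrist_torque"])
E
python3 chk.py 0.102 0.02 c1
```

```text
time: 14.8
tool_pos: [0.4963, -0.1203, 0.0876]
ee_rot: [3.141, 0.004, 2.747]
wrist_force: [0.1, -0.0, -4.0]
width: 0.0472
finger_force: 28.4
scene 914 across, yawerr, z, tilt [ 0.0011 -0.0041  0.1035  0.0047] ends [-0.099  0.1  ] rms 0.0036
side 1050 across, yawerr, z, tilt [-0.0021 -0.0036  0.1035  0.005 ] ends [-0.098  0.1  ] rms 0.0015
[ 0.49599799 -0.12023339  0.08731856] [3.14136764e+00 3.05745233e-03 2.74734134e+00] [ 1.01144377  0.03346182 -4.88771931] [-0.03776982 -0.00612524 -0.0043068 ]
```

View pics/c1_side.png

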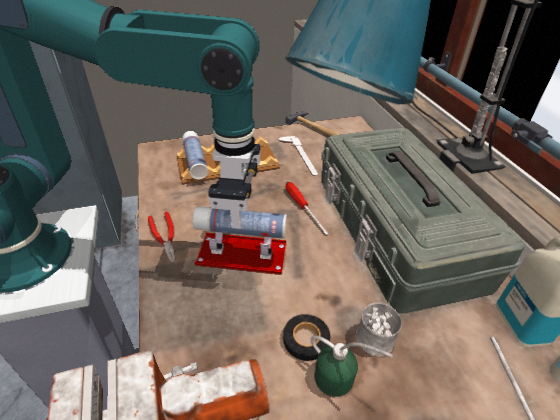

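The side view shows the can at (240,222) lying right above both clip pairs. It's 0.8 mm off sideways and in line otherwise. Pressing down.

```bash
python3 -m crank '[[0.7,[0,0.0008,0.012],[0,0,0]],[0.7,[0,0,0.01],[0,0,0]],[0.7,[0,0,0.008],[0,0,0]],[0.7,[0,0,0.005],[0,0,0]],[0.7,[0,0,0],[0,0,0]]]'
python3 -m crank '[[0.7,[0,0,0.005],[0,0,0]],[0.7,[0,0,0.004],[0,0,0]],[0.7,[0,0,0],[0,0,0]]]'
```

```text
time: 15.4
tool_pos: [0.4966, -0.1188, 0.0513]
ee_rot: [3.14, 0.003, 2.748]
wrist_force: [2.1, 1.8, -1.2]
width: 0.0473
finger_force: 29.4
time: 15.7
tool_pos: [0.4971, -0.1193, 0.0425]
ee_rot: [3.14, 0.004, 2.748]
wrist_force: [3.3, 1.2, 0.3]
width: 0.0474
finger_force: 29.4
```

```bash
python3 -m crank '[[0.7,[0,0,0.004],[0,0,0]],[0.7,[0,0,0.004],[0,0,0]],[0.7,[0,0,0.003],[0,0,0]],[0.7,[0,0,0],[0,0,0]]]'
python3 -m crank '[[0.7,[0,0,0.003],[0,0,0]],[0.7,[0,0,0.002],[0,0,0]],[0.7,[0,0,0],[0,0,0]]]'
```

```text
time: 16.1
tool_pos: [0.4938, -0.1183, 0.0289]
ee_rot: [3.141, -0.004, 2.748]
wrist_force: [1.4, 2.1, -2.9]
width: 0.0472
finger_force: 28.7
time: 16.4
tool_pos: [0.4941, -0.1184, 0.0284]
ee_rot: [3.141, -0.003, 2.748]
wrist_force: [-7.7, 6.4, 15.0]
width: 0.0471
finger_force: 30.5
```

```bash
python3 -m crank '[[0.7,[0,0,0.003],[0,0,0]],[0.7,[0,0,0],[0,0,0]],[0.7,[0,0,0],[0,0,0]]]'
python3 chk.py 0.045 0.0 c2
```

```text
time: 16.7
tool_pos: [0.4942, -0.1184, 0.0283]
ee_rot: [3.142, -0.002, 2.748]
wrist_force: [-12.5, 7.5, 27.8]
width: 0.047
finger_force: 31.7
scene 671 across, yawerr, z, tilt [0.0017 0.0042 0.0439 0.0018] ends [-0.102  0.097] rms 0.0029
side 777 across, yawerr, z, tilt [-0.0013  0.0004  0.044  -0.003 ] ends [-0.101  0.097] rms 0.0013
[ 0.49418326 -0.11842126  0.02828332] [ 3.14148146e+00 -1.81675667e-03  2.74804023e+00] [-12.35716995   7.91552977  27.22538432] [1.40674027 2.40092995 0.12276087]
```

View pics/c2_scene.png

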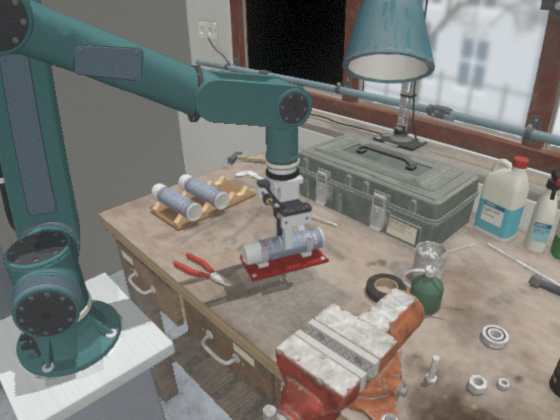

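The scene view shows the can at (285,245) down in the clips. It's on a hard stop, level, with its axis at z 0.044 and centred across. I'll release and retreat upwards.

```bash
python3 -m crank '[[0.7,[0,0,-0.005],[0,0,0]],[0.7,[0,0,0],[0,0,0]],[0,[0,0,0],[0,0,0]],[0,[0,0,0],[0,0,0]],[0,[0,0,0],[0,0,0]],[0,[0,0,0],[0,0,0]],[0,[0,0,0],[0,0,0]],[0,[0,0,0],[0,0,0]]]'
python3 -m crank '[[0,[0,0,0],[0,0,0]],[0,[0,0,0],[0,0,0]],[0,[0,0,-0.02],[0,0,0]],[0,[0,0,-0.03],[0,0,0]],[0,[0,0,-0.04],[0,0,0]],[0,[0,0,-0.04],[0,0,0]],[0,[0,0,-0.02],[0,0,0]],[0,[0,0,0],[0,0,0]]]'
python3 chk.py 0.045 0.0 c3
python3 - <<'E'
import cv2,numpy as np
a=cv2.imread("pics/c3_side.png")[100:290,120:360]
cv2.imwrite("pics/c3z.png",cv2.resize(a,None,fx=3,fy=3))
E
```

```text
time: 17.6
tool_pos: [0.4952, -0.1193, 0.0275]
ee_rot: [-3.141, -0.0, 2.747]
wrist_force: [0.1, 0.9, 0.3]
width: 0.0912
finger_force: 0.0
time: 18.4
tool_pos: [0.4974, -0.1199, 0.182]
ee_rot: [3.141, 0.009, 2.748]
wrist_force: [-0.0, -0.4, -0.9]
width: 0.0942
finger_force: 0.0
scene 671 across, yawerr, z, tilt [0.0019 0.0017 0.0442 0.0038] ends [-0.101  0.097] rms 0.0029
side 824 across, yawerr, z, tilt [-0.0014  0.0001  0.0442 -0.0051] ends [-0.1    0.098] rms 0.0014
[ 0.49507941 -0.11908939  0.17707023] [ 3.14157049e+00 -3.03669380e-04  2.74747003e+00] [-0.14037718  0.55809628 -0.23349492] [-0.02019577 -0.01055266  0.05973659]
```

View pics/c3z.png

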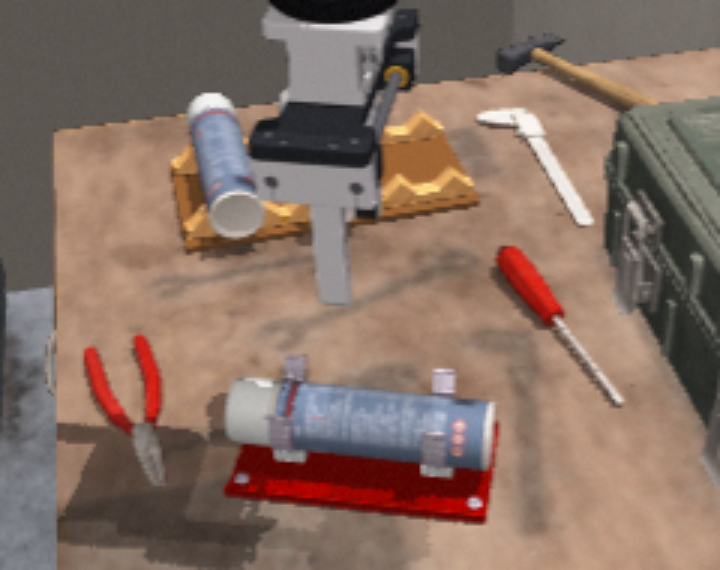

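The crop shows the full can lying in both clip pairs, centred at about (360,425). The empty in the near groove is in place at (225,165). The second empty is hidden behind the arm here, but the scene view showed it in its groove. Tools are undisturbed, so I'm handing in.

```bash
python3 -c "
from bench import robot
print(robot.close_job())"
```

```text
the job is handed in; nothing more can be done
None
```

The full can, from the groove farthest from the robot (x ≈ 0.63 m), is snapped home in the red holder; both empties are back in their grooves, no can was dropped, and the job was handed in at about 18.5 s, though no verdict came back.

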